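Park the microtome: fold out the grip, wind the head up, set the brake

ROBOT

A 6-joint arm with a two-finger parallel gripper is mounted at the origin on the work surface. World frame = base frame: x ahead of the robot, y to its left, z up, the work surface at z = 0. Lengths are in m, angles in rad, forces in N, time in s.
With the tool pointing down it reaches from about 0.425 to 1.125 m from the base axis. Payload 14.9 kg.
Tool frame: the origin (TCP) lies at the very end of the fingers, on their centre line; the grasp point (between the pads) lies tcp_to_grasp behind it (tcp_to_grasp is the distance from the TCP to the grasp point, in m); z points along the fingers, y is the line along which they close (so a half turn about z gives the same grasp; the last joint's range is limited). The gripper opens to 91 mm and grips with 3 to 60 N. Pads are 32 mm wide; open, the fingers measure 118 mm over their backs; the gripper's body (76 mm by 178 mm) begins 60 mm behind the grasp point.
Start: joints at [-1.197, 0.379, 1.734, -0, 1.028, -0.033], TCP at [0.277, -0.643, 0.214] pointing down, gripper open.
Joint ranges: [-2.77, 2.77], [-0.74, 2.19], [0, 2.66], [-1.06, 4.2], [0.31, 2.87], [-3.08, 3.08]. Speed limits (rad/s): [1.89, 1.89, 2.39, 3.14, 3.14, 3.14].

INTERFACE

Orientations are given as a unit quaternion [w, x, y, z].
In Python, from workcell import read_state, get_image, job_done, tcp_to_grasp gives the robot as it stands.
- The arm moves only by the shell command python3 -m crank 'ROWS' [FORCE]. ROWS is a JSON object of lists of equal length, an entry for each row: "jaw": the closure, from -1 (fully open) to 1 (shut), so that 0 is half open; "travel": the shift along the tool's x, y, z as a fraction of full scale, a list of three; "roll": the turn about the tool's z as a fraction of full scale. A call has exactly 10 rows; each row is the pose to reach, as a shift and turn from the pose commanded when the call began, along the tool's axes at that moment; what a row does not reach only later rows make up. Full scale, the value 1, is 200 mm for a shift and 30 degrees for a turn. A row lasts 1/12 s, in which the tool goes at most 41.7 mm and 7.16 degrees, less where a joint would pass 70% of its speed; a pose out of reach is approached as far as the arm can. A call with a number of a shift or a turn outside -1 to 1 is refused whole. A call with a gripper value outside its range is refused whole. The fingers move at their own pace and stop on an object; FORCE is the grip in N (left out, the last holds). Time passes only in rows, so rows that repeat a pose let the fingers close, or fill a call up. It gives the time, the measured TCP pose, the force, the opening and the grip force at its end, in the units of the state.
- read_state(): the state, without advancing time (a new reading comes with each control period).
- get_image(name): name is "scene" or "top" or "wrist"; returns a dict with "pixels" (420x560x3 uint8, red, green, blue), "K" (3x3 intrinsics, pixels), "view" (4x4, takes a point from world to camera coordinates). Camera axes: x right, y down, z forward; pixel columns grow to the right and rows downward; lengths in m; the calibration is good to about 2 mm. A picture is of the moment at which its call begins. There is no depth.
- job_done(): hands the job in; it is judged then, once.
The state is a dict: "time_s": time; "joint_pos": joint angles; "qd": joint speeds; "tau": joint torques, N m; "tcp_pos": TCP position; "tool_rot": TCP orientation; "contact_force": force on the tool from outside, world axes, zero at the start; "torque": the same for the moment, N m; "grip_width": opening from 0.0 (shut) to 1.0 (fully open); "grip_force": force on a finger pad.
Only numpy, scipy, OpenCV 4.12 (cv2) and the standard library are available. Lean on these libraries where they do the work, as an engineer would, in place of code of your own. Each camera call takes 0.05 s, during which the arm holds its last target. There are 200 camera calls.

TASK

Get the microtome ready for a specimen change: swing the folded grip of its handwheel out until it snaps square to the wheel, then wind the wheel until the grip stands straight up at the top of its circle (specimen head at the top of its stroke). Finally push the brake lever from the ring mark all the way over to the bar mark and let go of everything, without touching the knife holder or disturbing the things standing around.

Things in the scene. Friction and masses are not known exactly. Their poses are not given: they have to be found in the camera images.
- microtome: White benchtop rotary microtome, fixed. Origin at bench level straight below the handwheel axis, in the plane of the wheel's outer face. Own axes: -x its front (knife side), -y the way the wheel faces, z up. In mm in this frame: base plate x -205..165, y -105..265, top z 35; housing x -90..160, y 45..265, tray top at z 268; specimen head ahead of the housing at y 155.
- wheel_axis (a point): centre of the handwheel's outer face, 160 mm above the bench (origin 0, 0, 160 mm in the microtome's frame). The wheel is a plain grey disc of 140 mm diameter, 18 mm thick (y 0..18 mm), axis along the microtome's y; its top edge is 230 mm above the bench.
- wheel (a joint): handwheel angle, rad. 0 = grip hinge straight up (12 o'clock), negative = hinge towards the front: it lies at x = 55 sin(angle), z = 160 + 55 cos(angle) mm. Starts at -1.4 to -0.6; growing values carry it from the front up over the top. Stays where left; about 3 N at the grip turns it; range -2.6..2.6. Drives the specimen head, highest at 0.
- grip_fold (a joint): fold angle of the grip, rad. 0 = flat: grip parallel to the wheel face, pointing from hinge to wheel centre. 1.57 = fully out at its stop, square to the face, pointing along the microtome's -y. Starts at 0 to 0.40. An over-centre spring holds it in; 6 N at 40 mm from the pin pulls it open and past about 0.9 the spring snaps it out by itself and holds it out.
- grip_hinge (a point): hinge pin of the folding grip, between two aluminium cheeks (24 mm over both, 16 mm high) that stand 48 mm out from the wheel face. The pin is tangential to the wheel, 55 mm from its axis and 40 mm in front of its face (y = -40 mm).
- grip_mid (a point): middle of the grip on its centre line, 47 mm from the hinge pin. The grip is a black plastic sleeve of 22 mm diameter, 14 to 80 mm from the pin, which spins freely on its spindle. Folded flat, 29 mm of free space lies between sleeve and wheel face; more towards its end when partly out.
- brake (a joint): brake lever angle, rad. 0 = free: lever at the ring mark, pointing to the machine's front (-x). 1.05 = brake on: lever at the bar mark, swung 60 degrees from -x towards -y (the machine's right). Stops at both ends; a spring detent pulls it into the nearer end, about 2 N at the knob to pass the middle. Starts at 0.
- brake_pivot (a point): vertical axis of the brake lever where it meets the base plate's top, 35 mm above the bench, at x -115, y -45 mm in the microtome's frame.
- brake_tip (a point): centre of the top of the upright knob at the brake lever's end, 76 mm above the bench, 50 mm from the lever's axis. Knob: black cylinder of 16 mm diameter, from 45 to 76 mm above the bench. The lever's arm is black, 11 mm wide, its top 52 mm above the bench.
- knife_holder: steel knife holder with a blade on the base plate in front of the specimen head; 75 x 110 mm, about 95 mm high, standing on the base at x -165, y 162 mm of the microtome's frame (origin: centre of its underside). Must not be touched.
- timer: loose white countdown timer standing on the bench, 68 mm wide, 62 mm high, origin at the centre of its underside
- slide_box: loose grey microscope slide box, 207 x 90 mm, 37 mm high, origin at the centre of its underside
- reagent: loose amber glass jar, 52 mm diameter, 100 mm high, origin at the centre of its underside

How it is judged:
By the outcome, as a careful person would: the job done as asked, in the order asked, and still so for the second after the job is handed in, with the robot touching nothing.
It also fails if it takes over 61 s, if anything falls off the work surface, if the arm or the gripper's body presses on something with over 40 N, if the wrist force passes 120 N, or if a joint passes its speed limit or range.

## Working session

There is one attempt and no reset: what is moved stays moved. The work goes in short steps, Python scripts to look and compute and a shell command to move; the robot and the scene stay as the last step left them, time stands still between calls to the robot, and variables do not carry over. Pictures are saved under pics/ and viewed, at most 10 in all, crops included, and the job is handed in when it is done.

```bash
mkdir -p pics; ls; python3 - <<'E'
from workcell import *
import cv2,numpy as np
s=read_state();print({k:np.round(v,3).tolist() for k,v in s.items()},tcp_to_grasp)
for n in("scene","top"):
    d=get_image(n);cv2.imwrite(f"pics/{n}0.png",d["pixels"][:,:,::-1]);print(n,d["K"].tolist(),np.round(d["view"],4).tolist())
E
```

```text
pics
{'time_s': 0.0, 'joint_pos': [-1.197, 0.379, 1.735, 0.0, 1.029, -0.033], 'qd': [-0.001, -0.002, 0.0, -0.0, 0.001, -0.001], 'tau': [-0.004, -76.373, -43.438, 0.065, 0.042, -0.0], 'tcp_pos': [0.277, -0.642, 0.213], 'tool_rot': [-0.001, 0.979, 0.202, -0.0], 'contact_force': [0.084, -0.514, -0.33], 'torque': [0.025, -0.001, -0.046], 'grip_force': 0.0, 'grip_width': 0.998} 0.0188
scene [[509.14674379075944, 0.0, 280.54529335841613], [0.0, 509.14674379075944, 209.88567065224373], [0.0, 0.0, 1.0]] [[-0.4002, 0.9163, -0.015, 0.2304], [0.7687, 0.3267, -0.5499, -0.3092], [-0.499, -0.2316, -0.8351, 1.5652], [0.0, 0.0, 0.0, 1.0]]
top [[539.1582852654287, 0.0, 274.03240973758113], [0.0, 539.1582852654287, 207.0289837608063], [0.0, 0.0, 1.0]] [[-0.0229, -0.9997, 0.0018, -0.0325], [-0.9809, 0.0221, -0.193, 0.5008], [0.193, -0.0061, -0.9812, 1.6913], [0.0, 0.0, 0.0, 1.0]]
```

View pics/scene0.png

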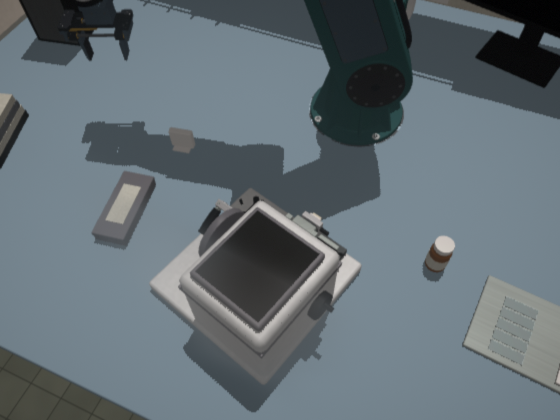

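View pics/top0.png

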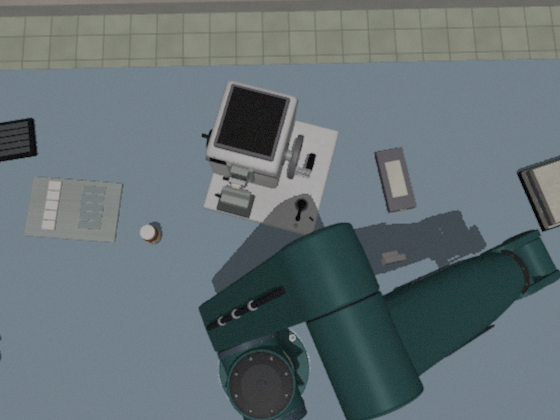

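The scene view shows the microtome at about (265,270), the slide box at (125,207), the timer at (182,140) and the reagent jar at (440,255). In the top view its wheel is at about (295,157), the grip at (310,160) and the brake knob at (300,205). I'll take a closer look at the top view.

```bash
python3 - <<'E'
import cv2,numpy as np
a=cv2.imread("pics/top0.png")[70:245,190:420];b=np.clip(a.astype(float)*1.4,0,255).astype('uint8')
cv2.imwrite("pics/topc.png",cv2.resize(b,None,fx=3.4,fy=3.4,interpolation=cv2.INTER_CUBIC))
E
```

```text
(no output)
```

View pics/topc.png

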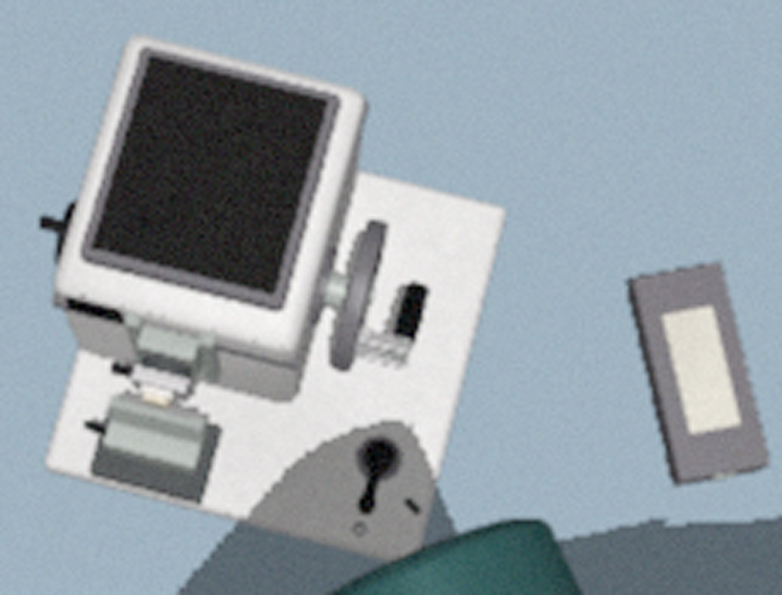

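The crop shows the base corners at (505,209) and (47,465), the brake pivot at (378,457) with the knob at (366,508), the wheel rim from (376,223) to (342,368), and the grip from (395,345) to (413,288). I'll fit the pose to these.

```bash
cat > h.py <<'E'
import numpy as np,json
from scipy.spatial.transform import Rotation as R
from scipy.optimize import least_squares
def proj(d,P):
    c=np.atleast_2d(P)@np.array(d["view"])[:3,:3].T+np.array(d["view"])[:3,3]
    q=c@np.array(d["K"]).T;return q[:,:2]/q[:,2:]
def w(p,m):  # mf mm->world m
    m=np.atleast_2d(m)/1000.;c,s=np.cos(p[2]),np.sin(p[2])
    return np.c_[p[0]+c*m[:,0]-s*m[:,1],p[1]+s*m[:,0]+c*m[:,1],m[:,2]]
def grip(a,f,r,off=0):  # point r mm along grip from pin, mf
    er=np.array([np.sin(a),0,np.cos(a)])
    return np.array([0,-40,160])+55*er+r*(-np.cos(f)*er+np.sin(f)*np.array([0,-1,0]))
E
python3 - <<'E'
from h import *
from workcell import *
d=get_image("top")
M=[(165,-105,35),(-205,265,35),(-115,-45,52),(-165,-45,76),(70,9,160),(-70,9,160)]
U=np.array([(505,209),(47,465),(378,457),(366,508),(376,223),(342,368)])/3.4+[190,70]
f=lambda p:(proj(d,w(p,M))-U).ravel()
r=least_squares(f,[.55,-.05,-.2]);print(r.x,f(r.x).round(1))
G=np.array([(414,287),(383,347)])/3.4+[190,70]
g=lambda q:np.r_[(proj(d,w(r.x,[grip(q[0],q[1],80),grip(q[0],q[1],0)]))-G).ravel()]
q=least_squares(g,[-1,.2]);print(q.x,g(q.x))
np.save("p.npy",r.x)
for a in(-1.4,-1,-.6):print(a,((proj(d,w(r.x,[grip(a,.2,80),grip(a,.2,0)]))-[190,70])*3.4).round())
def ray(u,z):
    V=np.array(d["view"]);c=-V[:3,:3].T@V[:3,3];k=V[:3,:3].T@np.linalg.solve(d["K"],[*u,1]);return c+k*(z-c[2])/k[2]
for u,z in (((395,180),.037),((394,258),.03),((149,232),.05)):print(ray(u,z))
E
```

```text
[ 0.62903028 -0.12182101 -0.28401386] [ 0.9 -0.8 -1.7  0.7  0.4 -0.   0.4 -1.6  0.7  0.9 -0.7  0.7]
[-1.06785249 -0.04453232] [-0.29299727  1.30836206  5.15418396  1.96516677]
-1.4 [[435. 293.]
 [398. 365.]]
-1 [[433. 299.]
 [401. 351.]]
-0.6 [[431. 308.]
 [407. 330.]]
[ 0.58372147 -0.44310036  0.037     ]
[ 0.32852406 -0.42453467  0.03      ]
[0.42739415 0.35735104 0.05      ]
```

```bash
cat >> h.py <<'E'
from workcell import *
def go(mf,yaw=None,p=None):
    """shift (fractions of 200 mm) from measured pose to mf point (mm) in tool axes; roll to put tool y at mf-angle yaw deg"""
    p=np.load("p.npy") if p is None else p
    s=read_state();q=s["tool_rot"];A=R.from_quat([q[1],q[2],q[3],q[0]]).as_matrix()
    t=A.T@(w(p,mf)[0]-s["tcp_pos"])/.2
    ya=np.degrees(np.arctan2(A[1,1],A[0,1])-p[2]);o=mfpos(p)
    print("t",round(s["time_s"],2),"tcp mf",o.round(1),"tooly mf deg",ya.round(1),"shift",t.round(3),"roll",None if yaw is None else round(((ya-yaw+180)%360-180)/30,3),"F",np.round(s["contact_force"],1),"j6",round(s["joint_pos"][5],2))
def mfpos(p):
    v=np.array(read_state()["tcp_pos"])-[p[0],p[1],0];c,s=np.cos(p[2]),np.sin(p[2])
    return np.array([c*v[0]+s*v[1],-s*v[0]+c*v[1],v[2]])*1000
E
python3 -c "
from h import *
go((20,-130,330),-90)"
```

```text
t 0.15 tcp mf [-192.1 -598.6  213.5] tooly mf deg -50.4 shift [ 2.31  -1.131 -0.582] roll 1.319 F [ 0.1 -0.4 -0.6] j6 -0.03
```

```bash
python3 -m crank '{"jaw":[-1,-1,-1,-1,-1,-1,-1,-1,-1,-1],"travel":[[0.03,-0.01,-0.1],[0.12,-0.05,-0.25],[0.25,-0.12,-0.4],[0.4,-0.2,-0.52],[0.55,-0.27,-0.58],[0.7,-0.34,-0.58],[0.82,-0.4,-0.58],[0.92,-0.45,-0.58],[0.98,-0.48,-0.58],[1,-0.49,-0.58]],"roll":[0.05,0.12,0.25,0.4,0.55,0.65,0.75,0.85,0.95,1]}'; python3 -c "
from h import *
go((20,-130,330),-90)"
```

```text
time_s: 0.98
tcp_pos: [0.4231, -0.472, 0.3298]
tool_rot: [-0.0, 0.998, -0.059, -0.0]
contact_force: [-0.7, 0.0, 0.7]
grip_width: 1.002
grip_force: 0.0
t 0.98 tcp mf [ -99.6 -393.9  329.8] tooly mf deg -80.5 shift [ 0.808 -1.203 -0.   ] roll 0.317 F [-0.7  0.   0.7] j6 0.81
```

```bash
python3 -m crank '{"jaw":[-1,-1,-1,-1,-1,-1,-1,-1,-1,-1],"travel":[[0.05,-0.06,0],[0.15,-0.2,0],[0.28,-0.36,0],[0.42,-0.52,0],[0.54,-0.68,0],[0.64,-0.8,0],[0.72,-0.89,0],[0.78,-0.95,0],[0.81,-0.98,0],[0.81,-1,0]],"roll":[0.03,0.08,0.14,0.2,0.26,0.3,0.32,0.32,0.32,0.32]}'; python3 - <<'E'
from h import *
import cv2
go((0,-67,330),-90)
d=get_image("wrist");cv2.imwrite("pics/w1.png",d["pixels"][:,:,::-1])
E
```

```text
time_s: 1.82
tcp_pos: [0.6067, -0.2937, 0.3296]
tool_rot: [-0.0, 0.99, -0.141, -0.0]
contact_force: [-1.0, 0.2, 0.7]
grip_width: 1.002
grip_force: 0.0
t 1.82 tcp mf [  26.8 -171.3  329.6] tooly mf deg -90.0 shift [-0.133 -0.521 -0.002] roll 0.002 F [-1.   0.2  0.7] j6 1.37
```

View pics/w1.png

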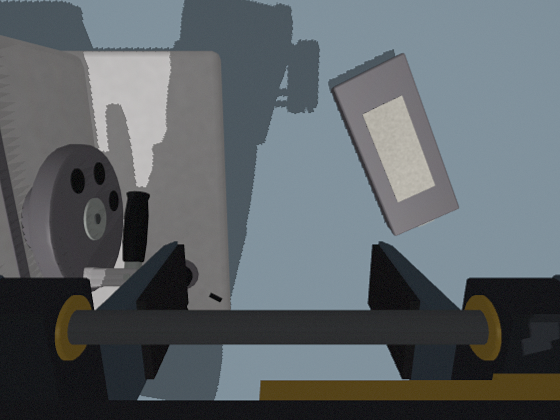

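The wrist view shows the base corner at (219,52), the wheel with its hub at (96,219), and the grip sleeve from (138,192) to (133,262). I'll fit the wheel and fold angles from it.

```bash
python3 - <<'E'
from h import *
import cv2
p=np.load("p.npy");d=get_image("wrist")
print(proj(d,w(p,[(165,-105,35),(0,0,160),(0,-10,160),(70,0,160),(0,0,230)])).round())
U=np.array([(138,195),(133,262)])
g=lambda q:(proj(d,w(p,[grip(q[0],q[1],80),grip(q[0],q[1],14)]))-U).ravel()
q=least_squares(g,[-1,.2]);print(q.x,g(q.x).round(1))
# joint with pose
dt=get_image("top")
M=[(165,-105,35),(-205,265,35),(-115,-45,52),(-165,-45,76),(70,9,160),(-70,9,160)]
T=np.array([(505,209),(47,465),(378,457),(366,508),(376,223),(342,368)])/3.4+[190,70]
def f(v):
    p=v[:3]
    return np.r_[(proj(dt,w(p,M))-T).ravel()*2,(proj(d,w(p,[(165,-105,35)]))-[219,52]).ravel(),
     (proj(d,w(p,[grip(v[3],v[4],80),grip(v[3],v[4],14)]))-U).ravel(),(proj(d,w(p,[(0,-3,160)]))-[96,219]).ravel()]
r=least_squares(f,[*p,-1,.1],loss='soft_l1');print(r.x,f(r.x).round(1));np.save("p.npy",r.x[:3])
i=d["pixels"][:,:,::-1].copy()
for r_ in range(0,81,16):
  cv2.circle(i,tuple(proj(d,w(r.x,grip(r.x[3],r.x[4],r_)))[0].astype(int)),2,(0,0,255),-1)
t=np.linspace(0,6.28,60)
for u in proj(d,w(r.x,np.c_[70*np.cos(t),0*t,160+70*np.sin(t)])): cv2.circle(i,tuple(u.astype(int)),1,(0,255,0),-1)
cv2.imwrite("pics/w1o.png",cv2.resize(i[120:320,0:270],None,fx=2.9,fy=2.9))
E
```

```text
[[220.  54.]
 [ 98. 223.]
 [109. 223.]
 [ 88. 149.]
 [ 57. 250.]]
[-0.930441   -0.06613954] [0.2 4.1 0.6 3.3]
[ 0.6319261  -0.12080596 -0.28210722 -0.99826285 -0.0344417 ] [ 1.  -3.3 -3.9 -0.   0.2 -1.8  0.3 -4.9  0.7  0.  -2.  -0.5 -0.6 -0.7
  0.   0.8 -0.   1.3  3.4  1.5]
```

View pics/w1o.png

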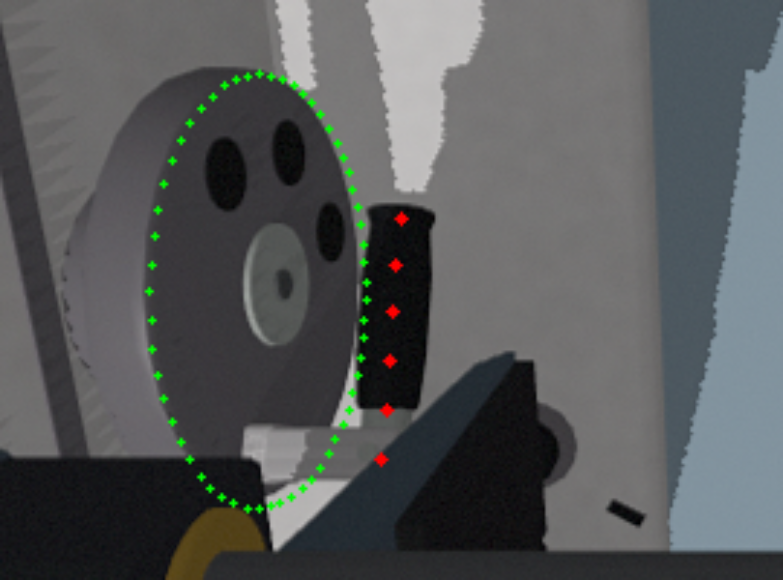

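```bash
python3 -c "
from h import *
go((-6,-67,260),-90)"
```

```text
t 1.97 tcp mf [  22.8 -174.3  329.8] tooly mf deg -90.1 shift [-0.145 -0.536  0.349] roll -0.005 F [-0.1  0.5  0.2] j6 1.37
```

```bash
python3 -m crank '{"jaw":[-1,-1,-1,-1,-1,-1,-1,-1,-1,-1],"travel":[[-0.02,-0.05,0],[-0.05,-0.15,0],[-0.09,-0.28,0.02],[-0.12,-0.4,0.06],[-0.14,-0.48,0.12],[-0.145,-0.52,0.2],[-0.145,-0.536,0.27],[-0.145,-0.536,0.32],[-0.145,-0.536,0.35],[-0.145,-0.536,0.35]],"roll":[0,0,0,0,0,0,0,0,0,0]}'; python3 - <<'E'
from h import *
import cv2
go((-6,-67,157),-90)
d=get_image("wrist");cv2.imwrite("pics/w2.png",d["pixels"][:,:,::-1])
E
```

```text
time_s: 2.8
tcp_pos: [0.6076, -0.1834, 0.2582]
tool_rot: [-0.0, 0.99, -0.142, -0.001]
contact_force: [-0.3, -0.3, -0.5]
grip_width: 1.001
grip_force: 0.0
t 2.8 tcp mf [ -5.9 -66.9 258.2] tooly mf deg -90.2 shift [0.001 0.    0.506] roll -0.006 F [-0.3 -0.3 -0.5] j6 1.53
```

View pics/w2.png

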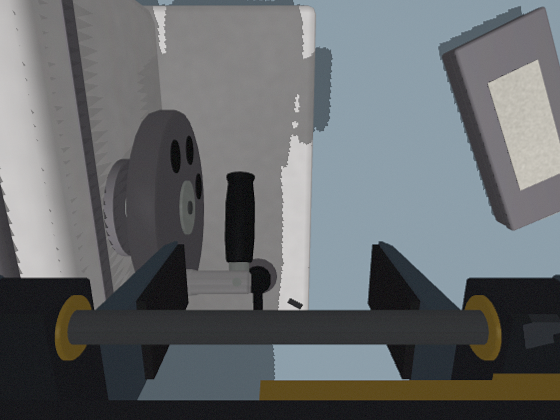

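The left fingertip at about (175,243) lines up with the gap between the wheel face (200) and the sleeve (228). I'll lower it in.

```bash
python3 -m crank '{"jaw":[-1,-1,-1,-1,-1,-1,-1,-1,-1,-1],"travel":[[0,0,0.05],[0,0,0.12],[0,0,0.2],[0,0,0.27],[0,0,0.34],[0,0,0.4],[0,0,0.45],[0,0,0.48],[0,0,0.505],[0,0,0.505]],"roll":[0,0,0,0,0,0,0,0,0,0]}'; python3 - <<'E'
from h import *
go((-6,-67,157),-90)
E
```

```text
time_s: 3.68
tcp_pos: [0.6081, -0.1829, 0.1581]
tool_rot: [-0.0, 0.99, -0.142, -0.0]
contact_force: [-1.2, 0.3, -0.3]
grip_width: 0.999
grip_force: 0.0
t 3.68 tcp mf [ -5.6 -66.3 158.1] tooly mf deg -90.1 shift [-0.002  0.004  0.005] roll -0.004 F [-1.2  0.3 -0.3] j6 1.53
```

```bash
python3 -m crank '{"jaw":[-1,-1,-1,-1,-1,-1,-1,-1,-1,-1],"travel":[[0,0.02,0],[0,0.04,0],[0,0.06,0],[0,0.08,0],[0,0.1,0],[0,0.115,0],[0,0.13,0],[0,0.14,0],[0,0.15,0],[0,0.15,0]],"roll":[0,0,0,0,0,0,0,0,0,0]}'; python3 - <<'E'
from h import *
go((-6,-127,157),-90)
E
```

```text
time_s: 4.52
tcp_pos: [0.5997, -0.2123, 0.1592]
tool_rot: [0.0, 0.99, -0.142, 0.0]
contact_force: [-1.0, -0.7, -0.2]
grip_width: 0.999
grip_force: 0.0
t 4.52 tcp mf [ -5.5 -96.8 159.2] tooly mf deg -90.1 shift [-0.002  0.151  0.011] roll -0.005 F [-1.  -0.7 -0.2] j6 1.48
```

```bash
python3 -m crank '{"jaw":[-1,-1,-1,-1,-1,-1,-1,-1,-1,-1],"travel":[[0,0.02,0],[0,0.04,0],[0,0.06,0],[0,0.08,0],[0,0.1,0],[0,0.12,0],[0,0.14,0],[0,0.15,0],[0,0.15,0],[0,0.15,0]],"roll":[0,0,0,0,0,0,0,0,0,0]}'; python3 - <<'E'
from h import *
import cv2
go((-6,-127,157),-90)
d=get_image("wrist");a=d["pixels"][:,:,::-1]
d=get_image("scene");b=cv2.resize(d["pixels"][160:300,140:380,::-1],None,fx=2,fy=2)
d=get_image("top");c=cv2.resize(d["pixels"][80:220,200:440,::-1],None,fx=2,fy=2)
a=cv2.resize(a,(400,300))
o=np.zeros((590,800,3),np.uint8);o[:300,:400]=a;o[300:580,:480]=b;o[0:280,400:800]=c[:,:400];cv2.imwrite("pics/m3.png",o)
E
```

```text
time_s: 5.35
tcp_pos: [0.5914, -0.2406, 0.1589]
tool_rot: [-0.0, 0.99, -0.142, -0.0]
contact_force: [-1.1, 0.3, -0.4]
grip_width: 1.002
grip_force: 0.0
t 5.35 tcp mf [  -5.5 -126.4  158.9] tooly mf deg -90.1 shift [-0.002  0.003  0.01 ] roll -0.005 F [-1.1  0.3 -0.4] j6 1.43
```

View pics/m3.png

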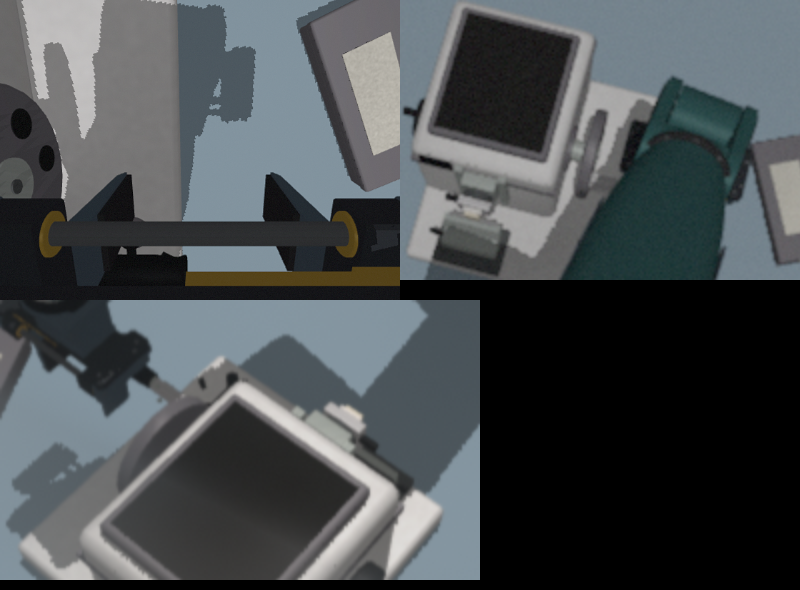

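The sleeve now shows sideways at the bottom of the wrist view, ending at about (187,268), so the grip has snapped out. Next I rise and turn 90°.

```bash

python3 -m crank '{"jaw":[-1,-1,-1,-1,-1,-1,-1,-1,-1,-1],"travel":[[0,0,-0.05],[0,0,-0.15],[0,0,-0.28],[0,0,-0.42],[0,0,-0.54],[0,0,-0.62],[0,0,-0.67],[0,0,-0.7],[0,0,-0.7],[0,0,-0.7]],"roll":[0,0,0,0,-0.1,-0.3,-0.5,-0.7,-0.9,-1]}'
python3 -m crank '{"jaw":[-1,-1,-1,-1,-1,-1,-1,-1,-1,-1],"travel":[[0,0,0],[0,0,0],[0,0,0],[0,0,0],[0,0,0],[0,0,0],[0,0,0],[0,0,0],[0,0,0],[0,0,0]],"roll":[-0.1,-0.25,-0.4,-0.6,-0.8,-1,-1,-1,-1,-1]}'
python3 -c "
from h import *
go((-46,-92,250),0)"
```

```text
time_s: 6.33
tcp_pos: [0.5917, -0.2405, 0.3004]
tool_rot: [0.0, 0.992, 0.122, 0.001]
contact_force: [0.8, -0.1, 0.5]
grip_width: 1.004
grip_force: 0.0
time_s: 7.17
tcp_pos: [0.5915, -0.2405, 0.2992]
tool_rot: [0.0, 0.929, 0.371, 0.0]
contact_force: [0.1, 0.4, 0.2]
grip_width: 1.001
grip_force: 0.0
t 7.17 tcp mf [  -5.5 -126.2  299.2] tooly mf deg -30.3 shift [ 0.046 -0.261  0.246] roll -1.009 F [0.1 0.4 0.2] j6 0.39
```

```bash

python3 -m crank '{"jaw":[-1,-1,-1,-1,-1,-1,-1,-1,-1,-1],"travel":[[0.01,-0.03,0],[0.02,-0.08,0],[0.03,-0.15,0],[0.04,-0.2,0],[0.046,-0.24,0],[0.046,-0.26,0],[0.046,-0.26,0.05],[0.046,-0.26,0.1],[0.046,-0.26,0.12],[0.046,-0.26,0.12]],"roll":[-0.1,-0.25,-0.4,-0.6,-0.8,-1,-1,-1,-1,-1]}'
python3 - <<'E'
from h import *
import cv2
go((-46,-92,171),0)
d=get_image("wrist");i=d["pixels"][:,:,::-1].copy();p=np.load("p.npy")
for a in(-1.1,-1,-.9):
  P=np.array([[55*np.sin(a),y,160+55*np.cos(a)] for y in(-54,-87,-120)])
  for u in proj(d,w(p,P)):cv2.circle(i,tuple(u.astype(int)),2,(0,0,255) if a==-1 else (0,255,0),-1)
cv2.imwrite("pics/w4.png",i)
E
```

```text
time_s: 8.0
tcp_pos: [0.5616, -0.1966, 0.273]
tool_rot: [-0.001, 0.801, 0.599, -0.001]
contact_force: [-0.4, 1.1, 0.3]
grip_width: 1.001
grip_force: 0.0
t 8.0 tcp mf [-46.5 -92.3 273. ] tooly mf deg -0.3 shift [0.002 0.004 0.51 ] roll -0.01 F [-0.4  1.1  0.3] j6 -0.09
```

View pics/w4.png

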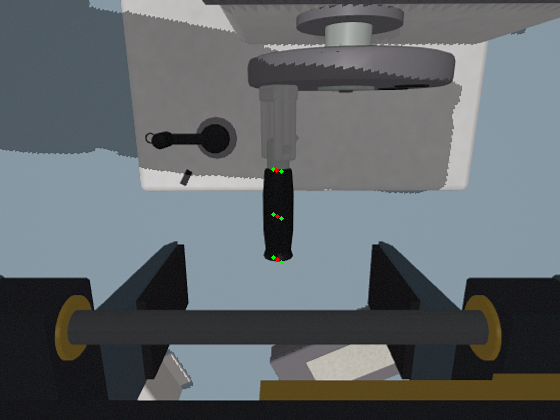

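The fit is good: the sleeve runs from (278,168) to (278,260), centred between the fingers. Descend and clamp lightly.

```bash

python3 -m crank '{"jaw":[-1,-1,-1,-1,-1,-1,-1,-1,-1,-1],"travel":[[0,0,0.05],[0,0,0.12],[0,0,0.2],[0,0,0.28],[0,0,0.35],[0,0,0.41],[0,0,0.46],[0,0,0.49],[0,0,0.51],[0,0,0.51]],"roll":[0,0,0,0,0,0,0,0,0,0]}' 10
python3 -m crank '{"jaw":[-0.7,-0.4,-0.1,0.2,0.4,0.6,0.8,1,1,1],"travel":[[0,0,0],[0,0,0],[0,0,0],[0,0,0],[0,0,0],[0,0,0],[0,0,0],[0,0,0],[0,0,0],[0,0,0]],"roll":[0,0,0,0,0,0,0,0,0,0]}' 10
python3 - <<'E'
from h import *
go((-46,-92,171),0)
b=mfpos(np.load("p.npy"))
for a in np.linspace(-1,0,16):print(np.round([a,(55*np.sin(a)+46.3)/200,-(55*(np.cos(a)-np.cos(1)))/200],3))
E
```

```text
time_s: 8.88
tcp_pos: [0.562, -0.1966, 0.1722]
tool_rot: [-0.0, 0.8, 0.6, -0.0]
contact_force: [0.6, -0.2, -0.4]
grip_width: 1.003
grip_force: 0.0
time_s: 9.72
tcp_pos: [0.5622, -0.1966, 0.1729]
tool_rot: [-0.0, 0.8, 0.6, -0.0]
contact_force: [0.8, -0.0, -0.2]
grip_width: 0.302
grip_force: 0.0
t 9.72 tcp mf [-45.9 -92.2 172.9] tooly mf deg -0.1 shift [ 0.001 -0.001  0.01 ] roll -0.004 F [ 0.8 -0.  -0.2] j6 -0.09
[-1.  0. -0.]
[-0.933  0.011 -0.015]
[-0.867  0.022 -0.029]
[-0.8    0.034 -0.043]
[-0.733  0.047 -0.056]
[-0.667  0.061 -0.068]
[-0.6    0.076 -0.078]
[-0.533  0.092 -0.088]
[-0.467  0.108 -0.097]
[-0.4    0.124 -0.105]
[-0.333  0.142 -0.111]
[-0.267  0.159 -0.117]
[-0.2    0.177 -0.121]
[-0.133  0.195 -0.124]
[-0.067  0.213 -0.126]
[ 0.     0.231 -0.126]
```

```bash

python3 -m crank '{"jaw":[1,1,1,1,1,1,1,1,1,1],"travel":[[0,0,0],[0,0,0],[0,0,0],[0,0.011,-0.015],[0,0.022,-0.029],[0,0.034,-0.043],[0,0.047,-0.056],[0,0.061,-0.068],[0,0.076,-0.078],[0,0.092,-0.088]],"roll":[0,0,0,0,0,0,0,0,0,0]}' 10
python3 - <<'E'
from h import *
go((0,-92,196),0)
E
```

```text
time_s: 10.55
tcp_pos: [0.579, -0.2016, 0.1904]
tool_rot: [-0.001, 0.8, 0.6, -0.001]
contact_force: [-7.5, 1.1, 4.8]
grip_width: 0.24
grip_force: 10.0
t 10.55 tcp mf [-28.3 -92.3 190.4] tooly mf deg -0.1 shift [ 0.002  0.142 -0.028] roll -0.003 F [-7.5  1.1  4.8] j6 -0.09
```

```bash

python3 -m crank '{"jaw":[1,1,1,1,1,1,1,1,1,1],"travel":[[0,0.016,-0.009],[0,0.032,-0.017],[0,0.05,-0.023],[0,0.067,-0.029],[0,0.085,-0.033],[0,0.103,-0.036],[0,0.121,-0.038],[0,0.132,-0.038],[0,0.14,-0.038],[0,0.14,-0.038]],"roll":[0,0,0,0,0,0,0,0,0,0]}' 10
python3 -m crank '{"jaw":[1,1,1,1,1,1,1,1,1,1],"travel":[[0,0,0],[0,0,0],[0,0,0],[0,0,0],[0,0,0],[0,0,0],[0,0,0],[0,0,0],[0,0,0],[0,0,0]],"roll":[0,0,0,0,0,0,0,0,0,0]}' 10
python3 - <<'E'
from h import *
import cv2
go((0,-92,196),0)
d=get_image("wrist");i=d["pixels"][:,:,::-1].copy();p=np.load("p.npy")
for a in(-.1,0,.1):
  P=np.array([[55*np.sin(a),y,160+55*np.cos(a)] for y in(-54,-87,-120)])
  for u in proj(d,w(p,P)):cv2.circle(i,tuple(u.astype(int)),2,(0,0,255) if a==0 else (0,255,0),-1)
for u in proj(d,w(p,[(165,-105,35),(-205,-105,35),(70,0,160),(-70,0,160),(0,0,230)])):cv2.circle(i,tuple(u.astype(int)),2,(255,0,0),-1)
cv2.imwrite("pics/w5.png",i)
E
```

```text
time_s: 11.38
tcp_pos: [0.6076, -0.2099, 0.1989]
tool_rot: [0.001, 0.8, 0.6, 0.0]
contact_force: [-2.1, -0.3, 5.0]
grip_width: 0.233
grip_force: 10.0
time_s: 12.22
tcp_pos: [0.6075, -0.2098, 0.1988]
tool_rot: [0.001, 0.8, 0.6, 0.001]
contact_force: [0.9, 0.3, 6.0]
grip_width: 0.236
grip_force: 10.0
t 12.22 tcp mf [  1.3 -92.3 198.8] tooly mf deg -0.1 shift [ 0.002 -0.006  0.014] roll -0.005 F [0.9 0.3 6. ] j6 -0.08
```

View pics/w5.png

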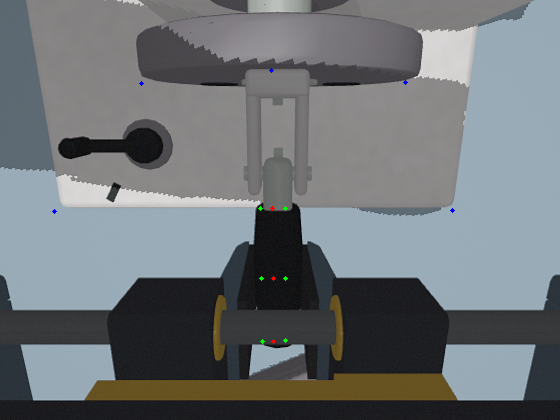

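The view shows the grip upright, with the cheeks at columns 246–310 (centre 278), the sleeve centre at 278 and the wheel silhouette at about 137–422. I'll refine the angle relative to the wheel.

```bash
python3 - <<'E'
from h import *
import cv2
d=get_image("wrist");g=cv2.GaussianBlur(cv2.cvtColor(d["pixels"],cv2.COLOR_RGB2GRAY),(3,3),0).astype(int);p=np.load("p.npy")
for r in(50,60,66): 
  G=np.diff(g[r]);print(r,[(int(k),int(G[k])) for k in np.argsort(-abs(G))[:12] if 110<k<150 or 400<k<440])
for r in(110,130,150,185):
  G=np.diff(g[r]);print(r,sorted((int(k),int(G[k])) for k in np.argsort(-abs(G))[:14] if 230<k<325))
t=np.linspace(0,2*np.pi,2000)
for dx in(0,2.5):
  P=np.vstack([np.c_[dx+70*np.cos(t),0*t+y,160+70*np.sin(t)] for y in(0,18)])
  u=proj(d,w(p,P));
  print(dx,"sil",u[:,0].min(),u[:,0].max(),"rows",u[:,1].min(),u[:,1].max(),"face",u[:2000,0].min(),u[:2000,0].max(),"cheek pin",proj(d,w(p,[(dx-12,-40,215),(dx+12,-40,215)]))[:,0])
E
```

```text
50 [(421, 60), (422, 43), (136, -26), (420, 21), (135, -19), (137, -12)]
60 [(420, 60), (421, 44), (137, -26), (419, 21), (136, -19)]
66 [(420, 60), (419, 40), (421, 27), (137, -25), (138, -24), (136, -9)]
110 [(245, -14), (246, -7), (260, 18), (261, 10), (293, -9), (294, -16), (295, -7), (308, 14), (309, 8)]
130 [(260, 14), (261, 12), (293, -12), (294, -14)]
150 [(246, -14), (273, -13), (282, 13), (293, -14), (307, 14)]
185 [(291, 16)]
0 sil 127.92990344157722 417.34445977761993 rows 13.113432139380443 88.87170525012087 face 132.36693230793043 413.375800626836 cheek pin [244.03389417 301.36447392]
2.5 sil 133.4553734699468 422.84478070420806 rows 13.10167576265138 88.86514072777247 face 137.71230280805003 418.6987951107216 cheek pin [250.00696575 307.33500919]
```

The grip sits about 0.9 mm (0.017 rad) short of the top. I'll nudge it, release and rise.

```bash

python3 -m crank '{"jaw":[1,1,1,1,1,1,1,1,0.6,0.2],"travel":[[0,0.002,0.005],[0,0.004,0.01],[0,0.006,0.014],[0,0.006,0.014],[0,0.006,0.014],[0,0.006,0.014],[0,0.006,0.014],[0,0.006,0.014],[0,0.006,0.014],[0,0.006,0.014]],"roll":[0,0,0,0,0,0,0,0,0,0]}' 10
python3 -m crank '{"jaw":[0,-0.4,-0.6,-0.6,-0.6,-0.6,-0.6,-0.6,-0.6,-0.6],"travel":[[0,0,0],[0,0,0],[0,0,0],[0,0,0],[0,0,0],[0,0,-0.04],[0,0,-0.12],[0,0,-0.24],[0,0,-0.34],[0,0,-0.4]],"roll":[0,0,0,0,0,0,0,0,0,0]}' 
python3 - <<'E'
from h import *
p=np.load("p.npy");p[:2]=w(p,[2,0,0])[0][:2];np.save("p.npy",p)
d=get_image("wrist")
import cv2
i=d["pixels"][:,:,::-1].copy()
t=np.linspace(0,2*np.pi,80)
for u in proj(d,w(p,np.c_[70*np.cos(t),0*t,160+70*np.sin(t)])): cv2.circle(i,tuple(u.astype(int)),1,(0,255,0),-1)
for u in proj(d,w(p,[(0,-54,215),(0,-120,215),(-165,-45,76),(-115,-45,52)])): cv2.circle(i,tuple(u.astype(int)),2,(0,0,255),-1)
cv2.imwrite("pics/w6.png",i)
go((-220,-70,290),-60)
E
```

```text
time_s: 13.15
tcp_pos: [0.6081, -0.2099, 0.1954]
tool_rot: [0.0, 0.8, 0.6, 0.0]
contact_force: [0.5, 0.2, -0.4]
grip_width: 0.285
grip_force: 0.0
time_s: 13.98
tcp_pos: [0.6086, -0.2102, 0.2783]
tool_rot: [0.001, 0.8, 0.6, 0.001]
contact_force: [0.6, -0.8, 1.0]
grip_width: 0.797
grip_force: 0.0
t 14.03 tcp mf [  1.2 -92.4 279.8] tooly mf deg -0.1 shift [ 0.11  -1.106 -0.056] roll 1.996 F [0.5 0.2 3. ] j6 -0.08
```

View pics/w6.png

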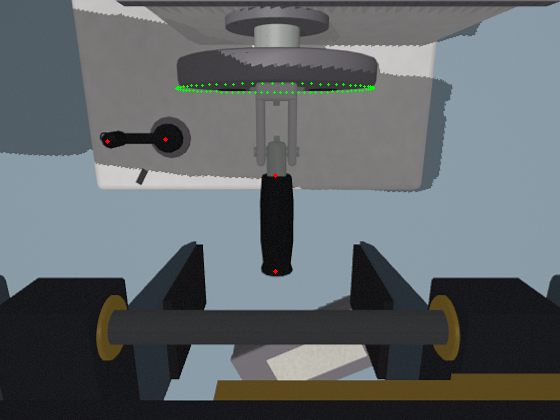

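The wheel and grip line up with the overlay: the sleeve is at (276,175)–(276,271), upright. The brake knob is at about (110,138). Now go to the brake with the jaws shut.

```bash

python3 -m crank '{"jaw":[-0.6,-0.6,-0.6,-0.4,0,0.4,1,1,1,1],"travel":[[0,0,-0.06],[0,-0.02,-0.1],[0.02,-0.12,-0.1],[0.08,-0.26,-0.1],[0.14,-0.4,-0.1],[0.2,-0.55,-0.1],[0.27,-0.7,-0.1],[0.32,-0.81,-0.1],[0.36,-0.88,-0.1],[0.367,-0.905,-0.1]],"roll":[0,0,0.1,0.25,0.4,0.55,0.7,0.85,0.95,1]}' 
python3 -m crank '{"jaw":[1,1,1,1,1,1,1,1,1,1],"travel":[[0,0,0.02],[0,0,0.08],[0,0,0.2],[0,0,0.34],[0,0,0.48],[0,0,0.6],[0,0,0.7],[0,0,0.76],[0,0,0.8],[0,0,0.8]],"roll":[0.1,0.25,0.4,0.6,0.75,0.9,1,1,1,1]}' 
python3 - <<'E'
from h import *
go((-180,-19,57),-60)
d=get_image("wrist");p=np.load("p.npy")
import cv2
i=d["pixels"][:,:,::-1].copy()
for u in proj(d,w(p,[(-165,-45,76),(-115,-45,52)])): cv2.circle(i,tuple(u.astype(int)),2,(0,0,255),-1)
cv2.imwrite("pics/w7.png",i)
E
```

```text
time_s: 14.87
tcp_pos: [0.4526, -0.0872, 0.2949]
tool_rot: [-0.0, 0.929, 0.371, -0.0]
contact_force: [0.6, -0.2, -0.4]
grip_width: 0.319
grip_force: 0.0
time_s: 15.7
tcp_pos: [0.4536, -0.0885, 0.1338]
tool_rot: [-0.001, 0.993, 0.12, -0.001]
contact_force: [-0.4, 0.6, -0.1]
grip_width: 0.007
grip_force: 0.0
t 15.7 tcp mf [-182.3  -18.6  133.8] tooly mf deg -60.1 shift [0.01  0.008 0.384] roll -0.004 F [-0.4  0.6 -0.1] j6 1.09
```

View pics/w7.png

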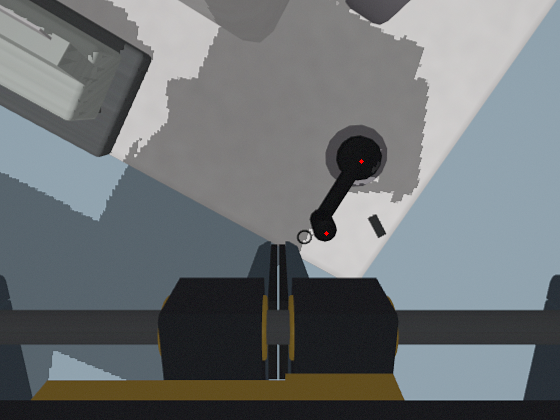

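The knob at (324,230) matches the prediction. A straight push of about 58–60 mm along tool +y carries it the full 60°. I'll descend and then push.

```bash

python3 -m crank '{"jaw":[1,1,1,1,1,1,1,1,1,1],"travel":[[0,0,0.05],[0,0,0.12],[0,0,0.19],[0,0,0.25],[0,0,0.3],[0,0,0.34],[0,0,0.37],[0,0,0.384],[0,0,0.384],[0,0,0.384]],"roll":[0,0,0,0,0,0,0,0,0,0]}' 
python3 -m crank '{"jaw":[1,1,1,1,1,1,1,1,1,1],"travel":[[0,0.02,0],[0,0.05,0],[0,0.08,0],[0,0.11,0],[0,0.14,0],[0,0.17,0],[0,0.2,0],[0,0.23,0],[0,0.25,0],[0,0.26,0]],"roll":[0,0,0,0,0,0,0,0,0,0]}' 
python3 -c "
from h import *
go((-150.7,-69.6,57),-60)"
```

```text
time_s: 16.58
tcp_pos: [0.455, -0.0888, 0.0588]
tool_rot: [0.0, 0.993, 0.119, 0.0]
contact_force: [-0.0, -0.5, -0.3]
grip_width: 0.006
grip_force: 0.0
time_s: 17.42
tcp_pos: [0.4676, -0.14, 0.0586]
tool_rot: [0.0, 0.993, 0.119, 0.0]
contact_force: [0.2, -0.0, 0.4]
grip_width: 0.007
grip_force: 0.0
t 17.42 tcp mf [-154.5  -64.2   58.6] tooly mf deg -60.2 shift [0.003 0.033 0.008] roll -0.005 F [ 0.2 -0.   0.4] j6 0.99
```

```bash

python3 -m crank '{"jaw":[1,1,1,1,1,1,1,1,1,1],"travel":[[0,0.01,0],[0,0.02,0],[0,0.028,0],[0,0.034,0],[0,0.036,0],[0,0.038,0],[0,0.04,0],[0,0.04,0],[0,0.04,0],[0,0.04,0]],"roll":[0,0,0,0,0,0,0,0,0,0]}' 
python3 -m crank '{"jaw":[1,1,1,1,1,1,1,1,1,1],"travel":[[0,-0.04,0],[0,-0.1,0],[0,-0.16,0],[0,-0.2,0],[0,-0.22,-0.05],[0,-0.22,-0.14],[0,-0.22,-0.26],[0,-0.22,-0.36],[0,-0.22,-0.4],[0,-0.22,-0.4]],"roll":[0,0,0,0,0,0,0,0,0,0]}' 
python3 - <<'E'
from h import *
go((-200,-40,280),-60)
d=get_image("wrist");p=np.load("p.npy")
import cv2
i=d["pixels"][:,:,::-1].copy()
for u in proj(d,w(p,[(-140,-88.3,76),(-115,-45,52)])): cv2.circle(i,tuple(u.astype(int)),2,(0,0,255),-1)
cv2.imwrite("pics/w8.png",i)
E
```

```text
time_s: 18.25
tcp_pos: [0.469, -0.147, 0.0585]
tool_rot: [0.0, 0.993, 0.119, 0.0]
contact_force: [-0.0, 0.1, 0.1]
grip_width: 0.006
grip_force: 0.0
time_s: 19.08
tcp_pos: [0.4597, -0.1043, 0.1407]
tool_rot: [0.001, 0.993, 0.12, 0.002]
contact_force: [0.7, -0.1, 0.1]
grip_width: 0.006
grip_force: 0.0
t 19.08 tcp mf [-172.   -32.1  140.7] tooly mf deg -60.1 shift [-0.139 -0.034 -0.697] roll -0.004 F [ 0.7 -0.1  0.1] j6 1.06
```

View pics/w8.png

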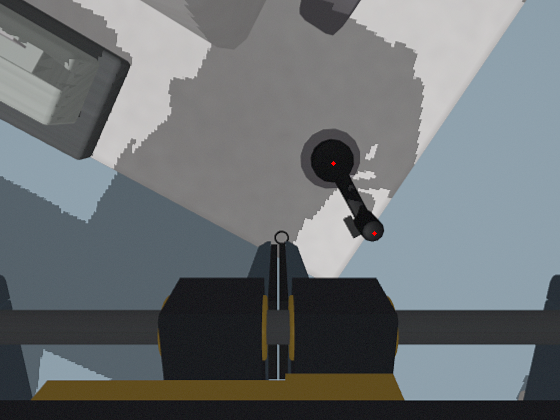

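The knob at (373,230) sits at the predicted bar-mark end position, and the tool is clear of everything. I'm handing in.

```bash
python3 -c "
from workcell import *
print(job_done())"
```

```text
the job is handed in; nothing more can be done
None
```

The job is handed in: the grip is out, the wheel is wound to the top (last measured 0.017 rad short, then nudged; not re-measured), the brake lever is at the bar mark and the arm is clear, after about 19 s of robot time; I viewed 12 pictures, which is over your limit of 10.

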